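# Scrub a beaker and show its bottom to the inspection camera

## Robot

A 7-joint arm with a two-finger parallel gripper is mounted at the origin on the work surface; the furniture and walls round the work are solid. World frame = base frame: x ahead of the robot, y to its left, z up, the work surface at z = 0. Lengths are in mm, angles in rad, forces in N, time in s.
With the tool pointing down it reaches from about 425 to 875 mm from the base axis. Payload 4.7 kg.
Tool frame: the origin (TCP) lies midway between the tips of the shut fingers; the grasp point (between the pads) lies 19 mm behind it; z points along the fingers, y is the direction in which the jaws open and shut (so a half turn about z gives the same grasp; the last joint's range is limited). The gripper opens to 87 mm and grips with 3 to 60 N. Pads are 19 mm wide; open, the fingers measure 117 mm over their backs; the gripper's body (75 mm by 190 mm) begins 51 mm behind the grasp point.
Start: joints at [-1.21, 0.321, -0.07, 1.45, 0.023, 1.371, -0.057], TCP at [220.957, 611.313, 222.587] pointing down, gripper open.
Joint ranges: [-2.86, 2.86], [-0.3, 2.09], [-1.38, 1.24], [0.06, 2.45], [-1.56, 4.7], [0.09, 2.05], [-2.69, 2.69]. Speed limits (rad/s): [2.57, 2.57, 3.14, 3.14, 3.14, 3.14, 3.14].

## Interface

Orientations are given as a rotation vector (axis times angle).
In Python, from rig import * gives the robot as it stands.
- The arm moves only by the tool jog_arm, never from a script. Its argument "increments" is a list of rows, each an object with "linear": the shift along the tool's x, y, z in cm, a list of three; "rotation": the turn, a rotation vector about the tool's x, y, z in degrees, a list of three; "gripper": the opening, from -1 (shut) to 1 (fully open). In form: [{"linear": [dx, dy, dz], "rotation": [rx, ry, rz], "gripper": gripper}, ...]. A call has 1 to 5 rows; each row is the pose to reach, as a shift and turn from the pose commanded when the call began, along the tool's axes at that moment; what a row does not reach only later rows make up. A row lasts 1/10 s, in which the tool goes at most 50 mm and 8.59 degrees, less where a joint would pass 70% of its speed; a pose out of reach is approached as far as the arm can. A call with a gripper value outside its range is refused whole. The fingers move at their own pace and stop on an object; the grip force is fixed at half the most. Time passes only in rows, so rows that repeat a pose let the fingers close. It gives the time, the measured TCP pose, the force and the opening at its end, in the units of the state.
- get_obs(): the state, without advancing time (a new reading comes with each control period).
- camera(name): name is "scene" or "top" or "wrist"; returns the picture (480x640x3 uint8, blue, green, red); there is no depth.
- get_calibration(name): a dict with "fovy" (degrees; the focal length in pixels is half the picture's height over the tangent of half this angle, whatever the lens; pixels are square), "cx", "cy" (the principal point, pixels), "position" and "attitude" of the camera in the world. Camera axes: x right, y down, z forward; pixel columns grow to the right and rows downward; lengths in mm; the calibration is good to about 2 mm. A picture is of the moment at which its call begins: read the wrist's pose just before it. get_calibration takes no time and is no camera call; for the wrist camera it gives the pose at the moment of the call.
- finish_job(): hands the job in, once; it reports no verdict.
The state is a dict: "time_s": time; "joint_pos": joint angles; "qd": joint speeds; "effort": joint torques, N m; "tcp_pos": TCP position; "ee_rot": TCP orientation; "contact_force": force on the tool from outside, world axes, zero at the start; "moment": the same for the moment, N m; "grip_width": opening from 0.0 (shut) to 1.0 (fully open).
Only numpy, scipy, OpenCV 4.12 (cv2) and the standard library are available. Lean on these libraries where they do the work, as an engineer would, in place of code of your own. Each camera call takes 0.05 s, during which the arm holds its last target.

## Task

Take the blue-handled brush out of its stand and scrub the smaller of the two glass beakers: push the bristles down to the bottom, draw them up until their lower end is near the rim, push them down to the bottom again, then hang the brush back in its stand. Then pick up that beaker and show it to the inspection camera: hold it in the air with its bottom squarely facing the lens, centred in front of it and about 10 cm away, with the mouth pointing away from the lens. Finish while still holding it there, and leave everything else on the worktop where it is.

Things in the scene. Friction and masses are not known exactly. Their poses are not given: they have to be found in the camera images.
- brush_grip (a point): middle of the round blue handle of the beaker brush. The brush hangs upright in its stand, bristles down: handle 18 mm thick, from 41 mm below to 35 mm above this point; below it a round blue flange 50 mm across and 6 mm thick (underside 50 mm below this point), a bare shaft, then a round head of white and blue bristles, 28 mm across (stiff core 26 mm) and 72 mm long. z runs up the handle. About 60 g.
- brush_tip (a point): lower end of the bristles, on the brush's axis, 145 mm below brush_grip and 95 mm below the underside of the flange
- stand_hole (a point): centre of the round 36 mm hole in the top plate of the white and grey brush stand, at the height of the plate's upper face (105 mm above the worktop). The plate is 84 x 84 mm and 8 mm thick, carried by two steel posts under its left and right edges on a grey foot. The stand is fixed. The flange of the brush rests on this plate with the bristles hanging through the hole, their tip 10 mm above the worktop.
- beaker_center (a point): middle of the smaller glass beaker, half-way up (40 mm) on its axis; the beaker is 62 mm across at most and 80 mm high, open at the top, stands upright and loose; its wall and floor are 2 to 7 mm thick, the cavity is at least 40 mm across, narrowing to about 36 mm in the lowest 10 mm, and its floor is 2 mm above the underside. z runs along its axis to the mouth. About 85 g.
- beaker_base (a point): centre of the underside of the smaller beaker, 40 mm below beaker_center
- beaker: the smaller beaker itself; origin at the centre of its underside, z along its axis to the mouth
- cam_head: head of the inspection camera: origin at the centre of the lens's front face, with a white light ring 44 mm across round it; its z axis is the line of sight, out of the lens. It looks up and roughly to the robot's left (+y): 0.45 rad (26 degrees) off straight up, in its own -x direction. Lens face 98 mm above the worktop. The camera is fixed; which way it looks varies.
- camera: foot and bracket of the inspection camera, dark foot 90 x 80 x 12 mm on the worktop; fixed
- big_beaker: the bigger glass beaker, 72 mm across and 94 mm high, a bystander; origin at the centre of its underside. It may change places with the smaller one.
- flask: conical glass flask, 67 mm across and 114 mm high, bystander; origin at the centre of its underside
- stopper: green rubber stopper, 33 mm across and 27 mm high, bystander; origin at the centre of its underside
- tape: roll of tape lying flat, 68 mm across and 19 mm high, bystander; origin at the centre of its underside
- brush: the brush itself; origin at the lower end of the bristles, z up the handle
Things that resemble listed ones, but are neither listed nor needed, are in the scene too. What is shaped like the beaker but yellow is not meant.

How it is judged (in metres and radians):
On the way, in this order (a step that is already met when the one before it is completed fails the run):
1. the bristles reach the bottom of the smaller beaker (horizontal distance between brush_tip and beaker_center below 0.03 m and z of brush_tip in the frame of beaker_base below 0.022 m), for 0.1 s.
2. the lower end of the bristles is drawn up near the rim (horizontal distance between brush_tip and beaker_center below 0.03 m and z of brush_tip in the frame of beaker_base above 0.045 m), for 0.1 s.
3. the bristles reach the bottom again (all of step 1), for 0.1 s.
4. the brush hangs in its stand again, let go (horizontal distance between brush_tip and stand_hole below 0.014 m and z of brush_tip in the frame of stand_hole between -0.1 and -0.089 m and angle between brush_tip's own z axis and vertical below 0.12 rad and contact force between the fingers and brush below 0.1 N), for 0.2 s.
At the end, for the whole second after the job is handed in: The fingers alone hold the smaller beaker still, over 100 mm up, underside 70-130 mm from the lens and within 25 mm of its line of sight each way, axis within 0.25 rad of it, mouth away; the brush hangs in its stand, let go, within 14 mm of the hole's centre and 0.12 rad of upright (all of step 4 and z of beaker_base in the frame of cam_head between 0.07 and 0.13 m and x of beaker_base in the frame of cam_head between -0.025 and 0.025 m and y of beaker_base in the frame of cam_head between -0.025 and 0.025 m and z of beaker_center in the frame of cam_head above 0.1 m and angle between the z axis of beaker and the z axis of cam_head, either way round below 0.25 rad and contact force between the fingers and beaker above 0.5 N and contact force between beaker and camera below 0.1 N and height (world z) of beaker_base above 0.1 m and linear speed of each of beaker, brush below 0.03 m/s and angular speed of beaker below 0.3 rad/s); the arm keeps its last pose, push and grip.
It fails at once if another piece of glassware (bigger beaker or flask) is moved more than 25 mm (distance of any of big_beaker, flask from where it was at the start of the episode above 0.025 m).
It fails at once if the stopper or tape roll is moved more than 25 mm (distance of any of stopper, tape from where it was at the start of the episode above 0.025 m).
It fails at once if the smaller beaker is tipped over (angle between beaker's own z axis and vertical above 1.1 rad).
It also fails if it takes over 72 s, if anything falls off the work surface, if the arm or the gripper's body presses on something with over 40 N, if the wrist force passes 120 N, or if a joint passes its speed limit or range.

## Working session

There is one attempt and no reset: what is moved stays moved. The work goes in short steps, Python scripts to look and compute and a tool call to move; the robot and the scene stay as the last step left them, time stands still between calls to the robot, and variables do not carry over. Pictures are saved under pics/ and viewed, and the job is handed in when it is done.

Besides the shell and the picture viewer there is one more tool, called after ">>>" as a command line: name --argument value ..., lists and objects as JSON in quotes. jog_arm: Moves the arm, as the interface text tells. Its arguments: {"type":"object","properties":{"increments":{"type":"array"}},"required":["increments"]}

```bash
ls; mkdir -p pics; python3 - <<'E'
from rig import *
import cv2
print(get_obs())
for n in ("scene","top","wrist"):
    print(n,get_calibration(n))
    cv2.imwrite(f"pics/{n}0.png",camera(n))
E
```

```text
pics
{'time_s': 0.0, 'joint_pos': array([-1.20990462,  0.3218179 , -0.07006334,  1.45169436,  0.02257014,
        1.37078945, -0.05694613]), 'qd': array([-0.00040577, -0.00062109, -0.00224   ,  0.00074251, -0.00149406,
        0.0009034 , -0.00106728]), 'effort': array([-4.91301557e-05, -4.91282845e+01, -4.03854540e-01, -3.12531137e+01,
       -6.38217176e-02,  4.36741335e-02,  1.70588742e-04]), 'tcp_pos': array([220.78238629, 610.75828137, 221.45492676]), 'ee_rot': array([-5.42033191e-01, -3.09421847e+00,  2.99321105e-03]), 'contact_force': array([-0.67984223, -0.19410261, -0.59927496]), 'moment': array([ 0.01233795, -0.0242774 ,  0.03598957]), 'grip_width': 1.004358014608127}
scene {'fovy': 51.881359181336514, 'cx': 321.73593620249795, 'cy': 241.51660044639016, 'position': array([ -60.79028146, -691.27566555,  848.13439681]), 'attitude': array([-2.16056771,  0.68805691, -0.30062662])}
top {'fovy': 57.93422533967329, 'cx': 318.38832983279013, 'cy': 234.83030647159404, 'position': array([ 384.50521496,   53.49589106, 1221.57747338]), 'attitude': array([-2.2210086 ,  2.15907837, -0.10473717])}
wrist {'fovy': 63.166144985240436, 'cx': 329.2753359863052, 'cy': 239.59935518744072, 'position': array([150.31752643, 636.5430495 , 384.13525545]), 'attitude': array([2.37653427, 1.66719307, 0.23172829])}
```

View pics/scene0.png

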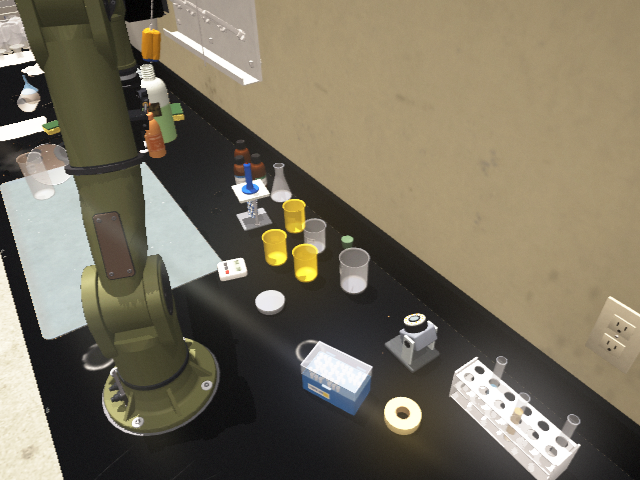

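View pics/top0.png

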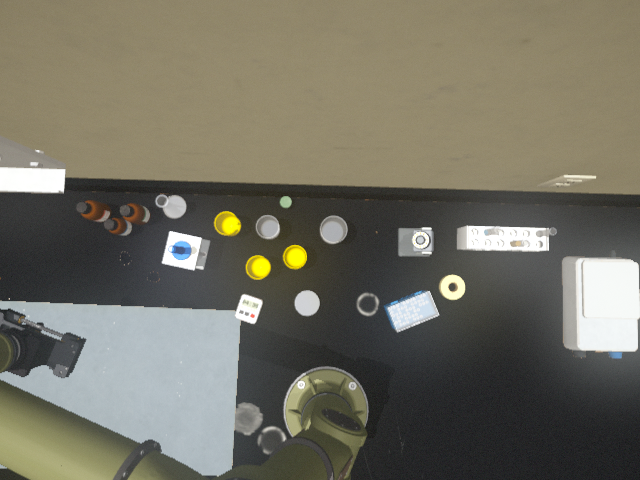

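View pics/wrist0.png

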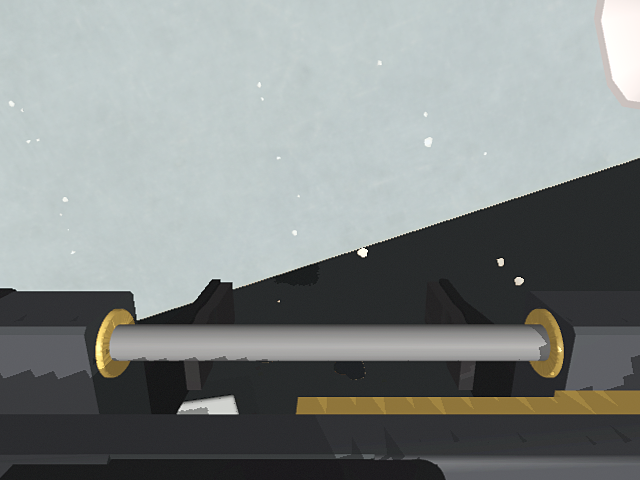

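The top view shows the stand and brush near (181,251), the small beaker near (267,227), the big beaker near (333,230) and the inspection camera near (420,240). Yellow beakers sit at (228,223), (258,267) and (294,257). I'll zoom in for detail.

```bash
cat > h.py <<'E'
import numpy as np, cv2
from scipy.spatial.transform import Rotation as R
from scipy.optimize import least_squares
def KRt(c):
    f=240/np.tan(np.radians(c['fovy']/2))
    return f,c['cx'],c['cy'],np.array(c['position']),R.from_rotvec(c['attitude']).as_matrix()
def ray(c,u,v):
    f,cx,cy,p,M=KRt(c); d=M@np.array([(u-cx)/f,(v-cy)/f,1]); return p,d/np.linalg.norm(d)
def atz(c,u,v,z):
    p,d=ray(c,u,v); return p+d*(z-p[2])/d[2]
def proj(c,X):
    f,cx,cy,p,M=KRt(c); q=(np.atleast_2d(X)-p)@M; return np.c_[cx+f*q[:,0]/q[:,2],cy+f*q[:,1]/q[:,2]]
def tri(obs):
    A=np.zeros((3,3));b=np.zeros(3)
    for c,u,v in obs:
        p,d=ray(c,u,v);P=np.eye(3)-np.outer(d,d);A+=P;b+=P@p
    return np.linalg.solve(A,b)
def crop(im,x0,y0,x1,y1,s,name):
    o=cv2.resize(im[y0:y1,x0:x1],None,fx=s,fy=s,interpolation=cv2.INTER_CUBIC); cv2.imwrite(name,o)
E
python3 - <<'E'
from h import *
t=cv2.imread('pics/top0.png');s=cv2.imread('pics/scene0.png')
crop(t,150,180,350,300,4,'pics/t1.png'); crop(s,220,150,380,300,4,'pics/s1.png')
crop(t,380,210,480,310,5,'pics/t2.png'); crop(s,370,290,450,380,6,'pics/s2.png')
E
```

```text
(no output)
```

View pics/t1.png

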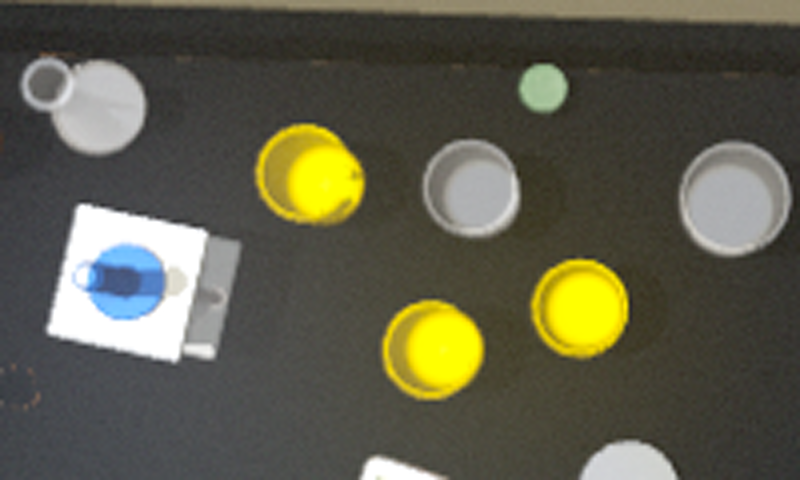

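View pics/s1.png

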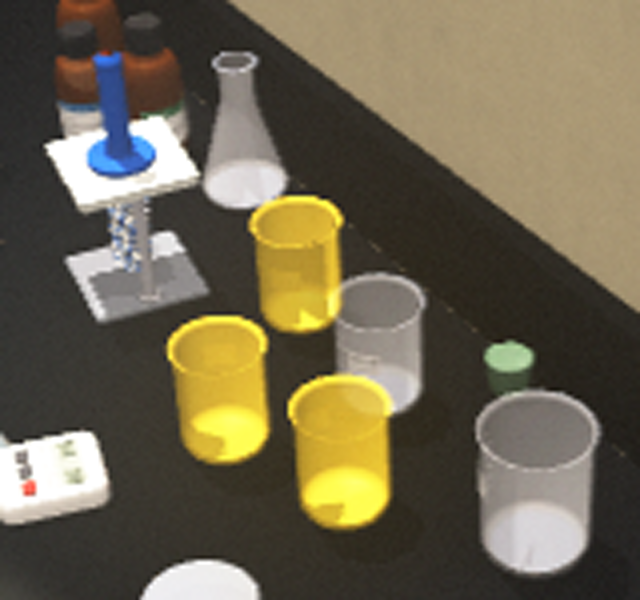

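View pics/t2.png

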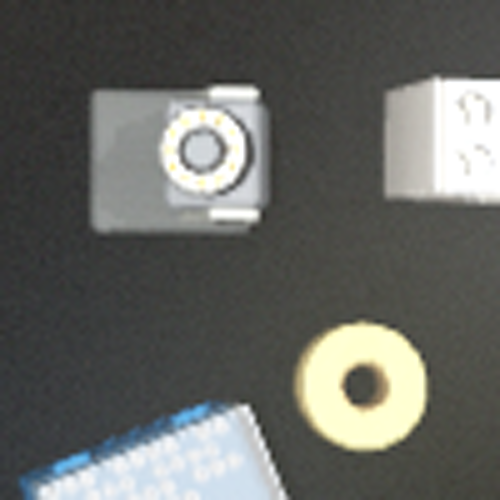

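View pics/s2.png

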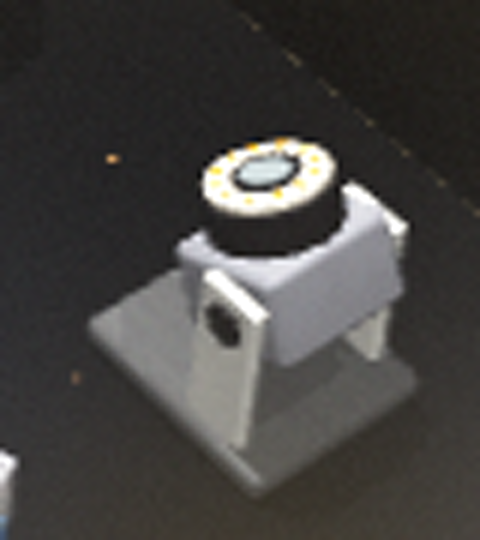

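```bash
python3 - <<'E'
from rig import *
from h import *
T=get_calibration('top');S=get_calibration('scene')
np.save('cal.npy',[T,S],allow_pickle=True)
t=lambda x,y:(150+(x+.5)/4-.5,180+(y+.5)/4-.5)
s=lambda x,y:(220+(x+.5)/4-.5,150+(y+.5)/4-.5)
t2=lambda x,y:(380+(x+.5)/5-.5,210+(y+.5)/5-.5)
s2=lambda x,y:(370+(x+.5)/6-.5,290+(y+.5)/6-.5)
def show(n,a,b,z):
    print(n,'top',atz(T,*a,z).round(1),'scene',atz(S,*b,z).round(1),'tri',tri([(T,*a),(S,*b)]).round(1))
show('flange',t(127,281),s(121,155),111)
show('handletop',t(86,276),s(107,57),190)
show('beaker rim',t(471,189),s(380,302),80)
show('big rim',t(735,199),s(538,432),94)
show('ybeak1 rim',t(305,174),s(297,224),80)
show('ybeak2 rim',t(432,350),s(218,345),80)
show('ybeak3 rim',t(580,308),s(340,405),80)
show('lens',t2(204,151),s2(268,173),98)
show('stopper',t(544,88),s(509,357),27)
show('tape',t2(362,386),t2(362,386),19)
print('stand corners',[atz(T,*t(*p),105).round(1) for p in [(78,204),(209,229),(180,361),(48,333)]])
print('cam foot',[atz(T,*t2(*p),12).round(1) for p in [(92,90),(92,231),(250,232)]])
print('flask neck',atz(T,*t(48,84),114),'base',atz(T,*t(99,108),10))
o=get_obs(); print(R.from_rotvec(o['ee_rot']).as_matrix().round(3))
E
```

```text
flange top [422.7 382.7 111. ] scene [419.8 376.9 111. ] tri [423.  384.2 106. ]
handletop top [422.3 383.6 190. ] scene [417.9 374.3 190. ] tri [422.8 385.7 183.1]
beaker rim top [490.9 169.5  80. ] scene [491.7 166.   80. ] tri [492.2 169.   77.8]
big rim top [488.   -4.2  94. ] scene [485.4  -8.6  94. ] tri [488.5  -4.5  89.5]
ybeak1 rim top [497.6 279.   80. ] scene [495.6 272.8  80. ] tri [498.7 279.6  74.9]
ybeak2 rim top [384.3 191.1  80. ] scene [384.1 189.3  80. ] tri [384.6 191.1  78.7]
ybeak3 rim top [414.5  95.2  80. ] scene [414.1  94.5  80. ] tri [414.5  95.2  79.3]
lens top [ 467.  -231.8   98. ] scene [ 465.6 -232.3   98. ] tri [ 466.8 -231.8   96.9]
stopper top [567.6 126.9  27. ] scene [565.  123.8  27. ] tri [568.  127.3  23.4]
tape top [ 344.7 -341.1   19. ] scene [ 662.7 -162.4   19. ] tri [ 391.3 -296.5  275.3]
stand corners [array([471.5, 418.4, 105. ]), array([457.8, 333.9, 105. ]), array([372.9, 348.3, 105. ]), array([388.3, 432.9, 105. ])]
cam foot [array([ 505.9, -190.1,   12. ]), array([ 426.7, -191.1,   12. ]), array([ 428.6, -280. ,   12. ])]
flask neck [547.22652212 438.66512073 114.        ] base [546.65521557 438.45060751  10.        ]
[[-0.94   0.34  -0.   ]
 [ 0.34   0.94  -0.001]
 [-0.    -0.001 -1.   ]]
```

```bash
cat >> h.py <<'E'
def down(yaw):  # tool y at angle yaw in world xy, z down
    y=np.array([np.cos(yaw),np.sin(yaw),0]);z=np.array([0,0,-1.]);return np.c_[np.cross(y,z),y,z]
def inc(o,pos,M):
    C=R.from_rotvec(o['ee_rot']).as_matrix()
    print('lin cm',(C.T@(np.array(pos)-o['tcp_pos'])/10).round(2),'rot deg',np.degrees(R.from_matrix(C.T@M).as_rotvec()).round(2))
E
python3 - <<'E'
from rig import *
from h import *
inc(get_obs(),[422.5,383.3,225],down(np.radians(42)))
E
```

```text
lin cm [-26.7  -14.55  -0.3 ] rot deg [-0.08  0.03 28.13]
```

>>> jog_arm --increments '[{"linear":[-4.5,-2.4,-0.3],"rotation":[0,0,5],"gripper":1},{"linear":[-9,-4.8,-0.3],"rotation":[0,0,10],"gripper":1},{"linear":[-13.4,-7.3,-0.3],"rotation":[0,0,15],"gripper":1},{"linear":[-17.8,-9.7,-0.3],"rotation":[0,0,20],"gripper":1},{"linear":[-22,-12,-0.3],"rotation":[0,0,25],"gripper":1}]'

```text
time_s: 0.65
tcp_pos: [387.6, 422.4, 225.4]
ee_rot: [-1.204, -2.902, -0.0]
contact_force: [0.2, -0.0, 0.8]
grip_width: 1.001
```

```bash
python3 - <<'E'
from rig import *
from h import *
o=get_obs();print(o['joint_pos'].round(2),o['tcp_pos'])
inc(o,[422.5,383.3,225],down(np.radians(42)))
E
```

```text
[-0.97  0.16  0.11  1.65 -0.02  1.34 -0.08] [387.56179261 422.39969025 225.44854115]
lin cm [-5.24 -0.29  0.04] rot deg [ 0.   -0.    2.93]
```

>>> jog_arm --increments '[{"linear":[-3,-0.2,0],"rotation":[0,0,3],"gripper":1},{"linear":[-5.2,-0.3,0],"rotation":[0,0,3],"gripper":1},{"linear":[-5.2,-0.3,0],"rotation":[0,0,3],"gripper":1}]'

```text
time_s: 0.95
tcp_pos: [423.9, 382.6, 225.5]
ee_rot: [1.282, 2.867, -0.001]
contact_force: [0.3, -0.2, 0.2]
grip_width: 1.003
```

```bash
python3 - <<'E'
from rig import *
from h import *
o=get_obs();W=get_calibration('wrist');im=camera('wrist');cv2.imwrite('pics/w1.png',im)
np.save('w1.npy',W,allow_pickle=True)
print(o['tcp_pos'],W)
for z,n in((190,'handle top'),(111,'flange')): print(n,proj(W,[422.5,383.3,z]))
print(proj(W,[o['tcp_pos']]))
cv2.imwrite('pics/t3.png',camera('top'))
E
```

```text
[423.86914155 382.59471567 225.52830265] {'fovy': 63.166144985240436, 'cx': 329.2753359863052, 'cy': 239.59935518744072, 'position': array([373.86612458, 438.86049186, 388.00836067]), 'attitude': array([2.68692588, 1.02535498, 0.14407962])}
handle top [[328.07645235 269.51584044]]
flange [[328.44439022 231.8127524 ]]
[[329.02726204 299.95985422]]
```

View pics/w1.png

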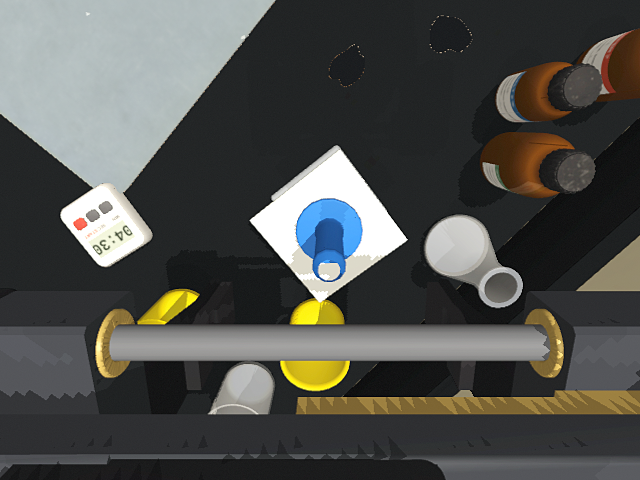

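>>> jog_arm --increments '[{"linear":[0.15,0,3],"rotation":[0,0,0],"gripper":1},{"linear":[0.15,0,6],"rotation":[0,0,0],"gripper":1},{"linear":[0.15,0,8.2],"rotation":[0,0,0],"gripper":1},{"linear":[0.15,0,8.2],"rotation":[0,0,0],"gripper":1},{"linear":[0.15,0,8.2],"rotation":[0,0,0],"gripper":1}]'

```text
time_s: 1.55
tcp_pos: [419.1, 388.2, 143.8]
ee_rot: [-1.27, -2.873, 0.0]
contact_force: [-0.4, -0.5, 1.0]
grip_width: 1.002
```

>>> jog_arm --increments '[{"linear":[0,0,0],"rotation":[0,0,0],"gripper":-1},{"linear":[0,0,0],"rotation":[0,0,0],"gripper":-1},{"linear":[0,0,0],"rotation":[0,0,0],"gripper":-1},{"linear":[0,0,0],"rotation":[0,0,0],"gripper":-1},{"linear":[0,0,0],"rotation":[0,0,0],"gripper":-1}]'

```text
time_s: 2.05
tcp_pos: [420.5, 386.6, 143.9]
ee_rot: [1.275, 2.871, 0.001]
contact_force: [-0.4, -0.5, 0.3]
grip_width: 0.629
```

>>> jog_arm --increments '[{"linear":[0,0,0],"rotation":[0,0,0],"gripper":-1},{"linear":[0,0,0],"rotation":[0,0,0],"gripper":-1},{"linear":[0,0,0],"rotation":[0,0,0],"gripper":-1},{"linear":[0,0,0],"rotation":[0,0,0],"gripper":-1},{"linear":[0,0,0],"rotation":[0,0,0],"gripper":-1}]'

```text
time_s: 2.55
tcp_pos: [420.3, 386.5, 143.5]
ee_rot: [1.275, 2.871, -0.0]
contact_force: [-0.8, -0.3, 0.3]
grip_width: 0.206
```

```bash
python3 - <<'E'
from rig import *
from h import *
o=get_obs();cv2.imwrite('pics/w2.png',camera('wrist'));print(o['tcp_pos'],o['grip_width'],o['ee_rot'],o['contact_force'],o['joint_pos'].round(2))
E
```

```text
[420.32526042 386.47664459 143.52975406] 0.20555228125251956 [ 1.27452166e+00  2.87144399e+00 -5.21916706e-05] [-0.77580979 -0.25630613  0.29020771] [-0.92  0.2   0.15  1.76 -0.03  1.18 -0.03]
```

View pics/w2.png

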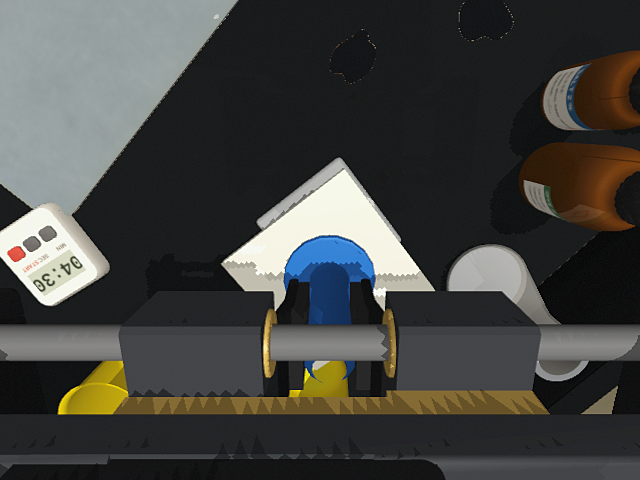

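>>> jog_arm --increments '[{"linear":[0,0,-2],"rotation":[0,0,0],"gripper":-1},{"linear":[0,0,-4.5],"rotation":[0,0,0],"gripper":-1},{"linear":[0,0,-7],"rotation":[0,0,0],"gripper":-1},{"linear":[0,0,-9.5],"rotation":[0,0,0],"gripper":-1},{"linear":[0,0,-12],"rotation":[0,0,0],"gripper":-1}]'

```text
time_s: 3.1
tcp_pos: [420.2, 386.4, 264.5]
ee_rot: [-1.275, -2.871, 0.0]
contact_force: [0.2, 0.7, -0.3]
grip_width: 0.204
```

>>> jog_arm --increments '[{"linear":[0,0,0],"rotation":[0,0,0],"gripper":-1},{"linear":[0,0,0],"rotation":[0,0,0],"gripper":-1}]'

```text
time_s: 3.3
tcp_pos: [420.4, 386.5, 263.5]
ee_rot: [1.274, 2.871, 0.001]
contact_force: [-0.2, -0.5, -0.9]
grip_width: 0.207
```

```bash
python3 - <<'E'
from rig import *
from h import *
o=get_obs();cv2.imwrite('pics/s3.png',camera('scene')[100:300,180:400]);print(o['tcp_pos'],o['grip_width'],o['ee_rot'],o['contact_force'],o['joint_pos'].round(2))
C=R.from_rotvec(o['ee_rot']).as_matrix()
inc(o,[489.3,171.7,265],C)
E
```

```text
[420.38202136 386.52229373 263.47258063] 0.20696690430958453 [1.27443413e+00 2.87128449e+00 7.74877465e-04] [-0.19202069 -0.46833601 -0.91687841] [-0.93  0.13  0.15  1.6  -0.02  1.41 -0.04]
lin cm [-20.55  -9.3   -0.16] rot deg [0. 0. 0.]
```

View pics/s3.png

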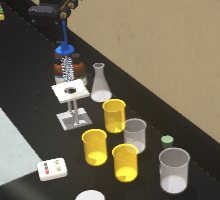

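The brush is out of the stand and hanging upright in the gripper. Next I carry it over the beaker.

>>> jog_arm --increments '[{"linear":[-2.5,-1.1,0],"rotation":[0,0,0],"gripper":-1},{"linear":[-5.5,-2.5,0],"rotation":[0,0,0],"gripper":-1},{"linear":[-8.5,-3.8,0],"rotation":[0,0,0],"gripper":-1},{"linear":[-11.5,-5.2,0],"rotation":[0,0,0],"gripper":-1},{"linear":[-14.5,-6.5,0],"rotation":[0,0,0],"gripper":-1}]'

```text
time_s: 3.85
tcp_pos: [468.8, 233.6, 261.7]
ee_rot: [-1.274, -2.87, 0.004]
contact_force: [0.7, -0.5, -0.4]
grip_width: 0.204
```

>>> jog_arm --increments '[{"linear":[-3,-1.3,0],"rotation":[0,0,0],"gripper":-1},{"linear":[-5,-2.3,0],"rotation":[0,0,0],"gripper":-1},{"linear":[-6.0,-2.8,0],"rotation":[0,0,0],"gripper":-1},{"linear":[-6.0,-2.8,0],"rotation":[0,0,0],"gripper":-1},{"linear":[-6.0,-2.8,0],"rotation":[0,0,0],"gripper":-1}]'

```text
time_s: 4.35
tcp_pos: [488.2, 173.4, 262.9]
ee_rot: [-1.272, -2.871, 0.0]
contact_force: [0.2, 0.5, -1.4]
grip_width: 0.207
```

```bash
python3 - <<'E'
from rig import *
from h import *
o=get_obs();print(o['tcp_pos'],o['ee_rot'],o['joint_pos'].round(2))
s=camera('scene');crop(s,250,90,410,300,3.5,'pics/s4.png')
w=camera('wrist');cv2.imwrite('pics/w4.png',w);crop(camera('top'),200,160,360,280,5,'pics/t4.png')
E
```

```text
[488.18626939 173.42089277 262.8875273 ] [-1.27202177e+00 -2.87118628e+00  3.08712291e-04] [-0.71  0.02  0.32  1.72 -0.01  1.4   0.35]
```

View pics/s4.png

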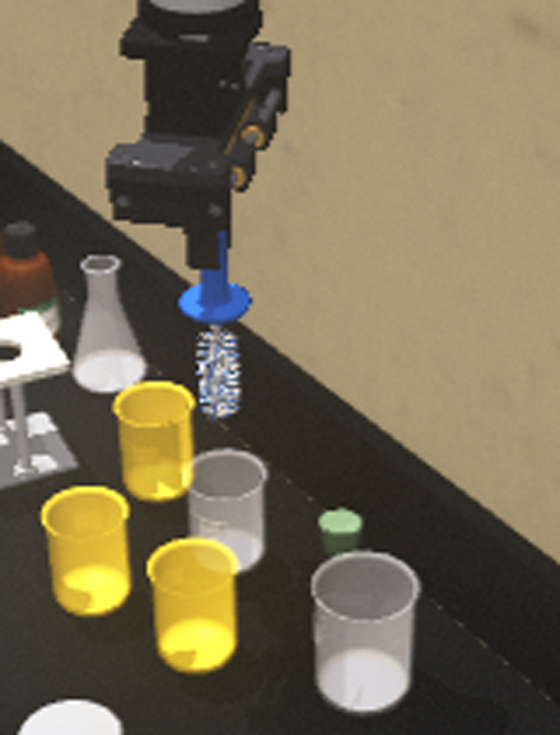

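View pics/w4.png

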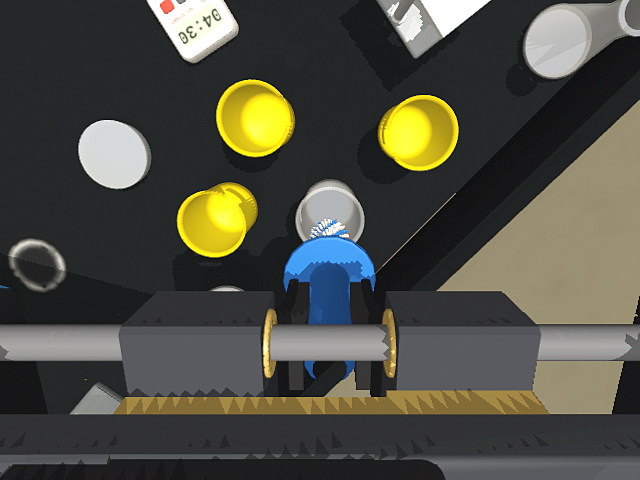

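View pics/t4.png

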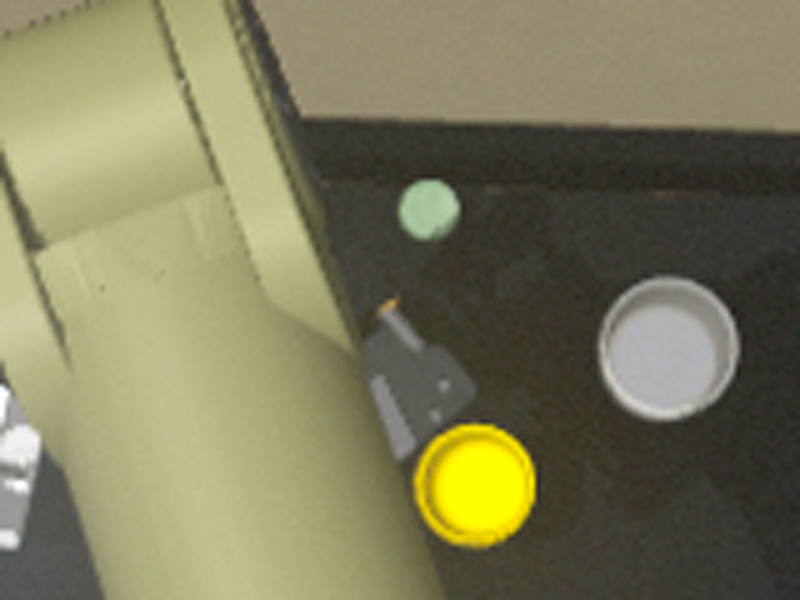

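```bash
python3 - <<'E'
from rig import *
from h import *
W=get_calibration('wrist');S=get_calibration('scene');o=get_obs()
a=np.linspace(0,2*np.pi,60)
circ=lambda c,r,z:np.c_[c[0]+r*np.cos(a),c[1]+r*np.sin(a),0*a+z]
w=cv2.imread('pics/w4.png')
b=np.array([491.5,168.5])
def dr(im,c,P,col,off=(0,0),s=1):
    p=((proj(c,P)-off+.5)*s-.5)
    cv2.polylines(im,[(p*8).round().astype(np.int32)],True,col,1,cv2.LINE_AA,3)
tip=o['tcp_pos'][:2]+[2.2,-3.2]; dz=o['tcp_pos'][2]-143.5
s=cv2.imread('pics/s4.png')
for im,c,off,k in((w,W,(0,0),1),(s,S,(250,90),3.5)):
    dr(im,c,circ(b,31,80),(0,255,0),off,k);dr(im,c,circ(b,27,2),(0,255,0),off,k)
    dr(im,c,circ(tip,14,10+dz),(0,0,255),off,k);dr(im,c,circ(tip,25,111+dz),(0,0,255),off,k)
im=cv2.resize(w[150:410,200:460],None,fx=2.2,fy=2.2);cv2.imwrite('pics/w5.png',im);cv2.imwrite('pics/s5.png',s)
E
```

```text
(no output)
```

View pics/w5.png

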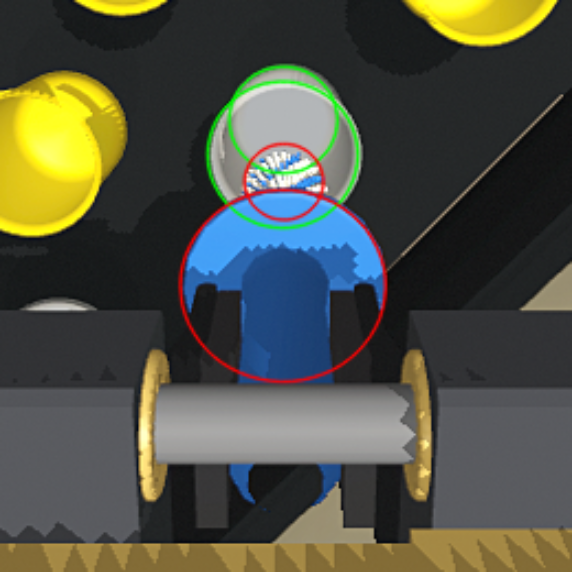

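View pics/s5.png

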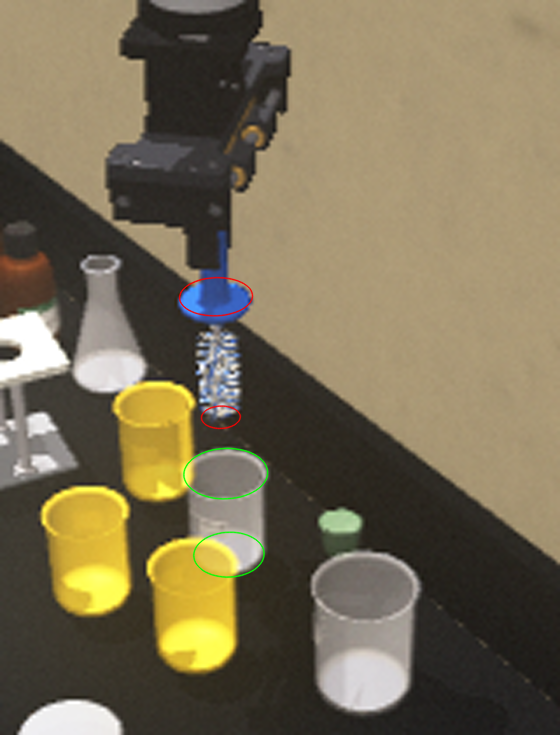

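>>> jog_arm --increments '[{"linear":[-0.2,0,2],"rotation":[0,0,0],"gripper":-1},{"linear":[-0.2,0,4.5],"rotation":[0,0,0],"gripper":-1},{"linear":[-0.2,0,6],"rotation":[0,0,0],"gripper":-1},{"linear":[-0.2,0,7],"rotation":[0,0,0],"gripper":-1},{"linear":[-0.2,0,8],"rotation":[0,0,0],"gripper":-1}]'

```text
time_s: 5.0
tcp_pos: [490.2, 171.4, 183.2]
ee_rot: [1.273, 2.872, 0.001]
contact_force: [1.1, -1.0, -0.6]
grip_width: 0.204
```

>>> jog_arm --increments '[{"linear":[0,0,1.5],"rotation":[0,0,0],"gripper":-1},{"linear":[0,0,3],"rotation":[0,0,0],"gripper":-1},{"linear":[0,0,3.8],"rotation":[0,0,0],"gripper":-1},{"linear":[0,0,3.8],"rotation":[0,0,0],"gripper":-1},{"linear":[0,0,3.8],"rotation":[0,0,0],"gripper":-1}]'

```text
time_s: 5.5
tcp_pos: [490.6, 170.9, 146.2]
ee_rot: [1.274, 2.871, 0.001]
contact_force: [0.1, 0.3, -0.2]
grip_width: 0.2
```

>>> jog_arm --increments '[{"linear":[0,0,0],"rotation":[0,0,0],"gripper":-1},{"linear":[0,0,0],"rotation":[0,0,0],"gripper":-1}]'

```text
time_s: 5.7
tcp_pos: [490.7, 170.9, 146.4]
ee_rot: [1.274, 2.871, 0.002]
contact_force: [-0.2, 0.9, -0.2]
grip_width: 0.208
```

```bash
python3 - <<'E'
from rig import *
from h import *
o=get_obs();print(o['tcp_pos'],o['grip_width'],o['contact_force'])
s=camera('scene');crop(s,250,90,410,300,3.5,'pics/s6.png')
cv2.imwrite('pics/w6.png',camera('wrist'))
E
```

```text
[490.7453576  170.85305107 146.37370589] 0.20845799690118527 [-0.22678756  0.88184174 -0.20017797]
```

View pics/s6.png

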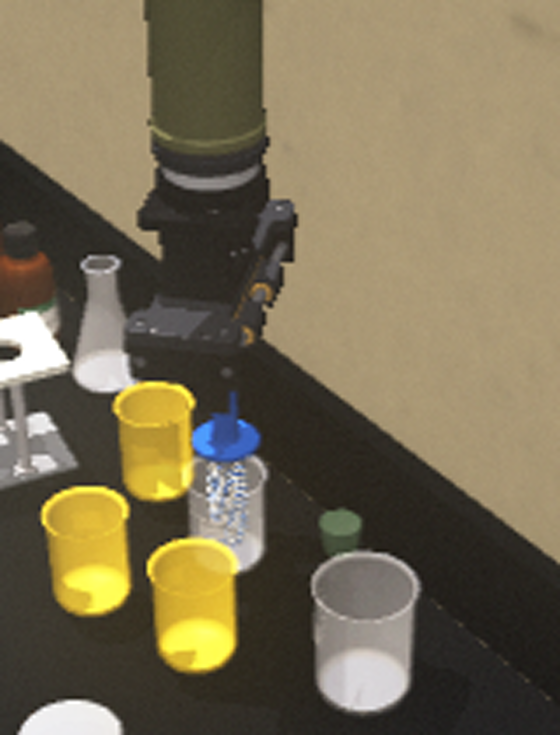

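View pics/w6.png

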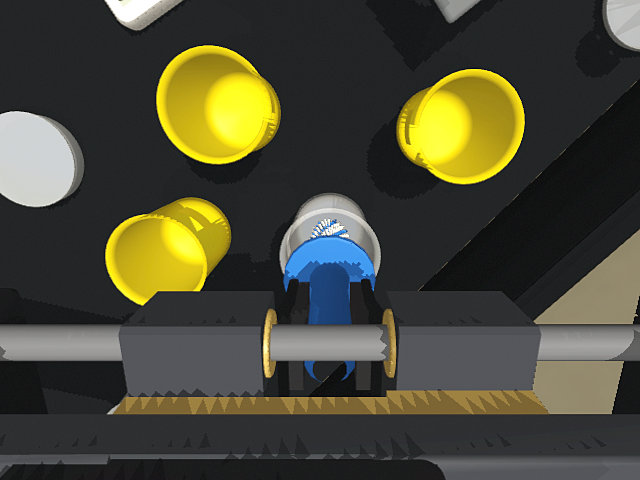

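The brush is inside the beaker, with the tip at about 13 mm and no contact. I go a little lower, then up to about 65 mm, then down again.

>>> jog_arm --increments '[{"linear":[0,0,0.3],"rotation":[0,0,0],"gripper":-1},{"linear":[0,0,0.3],"rotation":[0,0,0],"gripper":-1},{"linear":[0,0,0.3],"rotation":[0,0,0],"gripper":-1},{"linear":[0,0,-2],"rotation":[0,0,0],"gripper":-1},{"linear":[0,0,-4],"rotation":[0,0,0],"gripper":-1}]'

```text
time_s: 6.3
tcp_pos: [489.9, 170.4, 185.8]
ee_rot: [-1.274, -2.871, 0.002]
contact_force: [0.2, 0.2, 0.0]
grip_width: 0.204
```

>>> jog_arm --increments '[{"linear":[0,0,-1.3],"rotation":[0,0,0],"gripper":-1},{"linear":[0,0,-1.3],"rotation":[0,0,0],"gripper":-1},{"linear":[0,0,-1.3],"rotation":[0,0,0],"gripper":-1},{"linear":[0,0,-1.3],"rotation":[0,0,0],"gripper":-1}]'

```text
time_s: 6.7
tcp_pos: [489.5, 170.4, 197.4]
ee_rot: [-1.274, -2.87, 0.002]
contact_force: [-0.3, 0.6, -0.1]
grip_width: 0.203
```

>>> jog_arm --increments '[{"linear":[0,0,1.5],"rotation":[0,0,0],"gripper":-1},{"linear":[0,0,3],"rotation":[0,0,0],"gripper":-1},{"linear":[0,0,4.5],"rotation":[0,0,0],"gripper":-1},{"linear":[0,0,5.6],"rotation":[0,0,0],"gripper":-1},{"linear":[0,0,5.6],"rotation":[0,0,0],"gripper":-1}]'

```text
time_s: 7.2
tcp_pos: [488.7, 169.9, 140.3]
ee_rot: [-1.273, -2.869, 0.006]
contact_force: [-0.6, 0.2, -0.6]
grip_width: 0.205
```

>>> jog_arm --increments '[{"linear":[0,0,0],"rotation":[0,0,0],"gripper":-1},{"linear":[0,0,0],"rotation":[0,0,0],"gripper":-1},{"linear":[0,0,0],"rotation":[0,0,0],"gripper":-1}]'

```text
time_s: 7.5
tcp_pos: [490.8, 170.8, 143.4]
ee_rot: [1.274, 2.871, 0.002]
contact_force: [-0.3, -0.1, 0.2]
grip_width: 0.206
```

>>> jog_arm --increments '[{"linear":[0,0,-2],"rotation":[0,0,0],"gripper":-1},{"linear":[0,0,-4.5],"rotation":[0,0,0],"gripper":-1},{"linear":[0,0,-7],"rotation":[0,0,0],"gripper":-1},{"linear":[0,0,-9.5],"rotation":[0,0,0],"gripper":-1},{"linear":[0,0,-12.2],"rotation":[0,0,0],"gripper":-1}]'

```text
time_s: 8.0
tcp_pos: [490.2, 170.5, 266.0]
ee_rot: [1.274, 2.871, 0.001]
contact_force: [1.7, 0.5, -0.3]
grip_width: 0.199
```

>>> jog_arm --increments '[{"linear":[2.5,1.1,0],"rotation":[0,0,0],"gripper":-1},{"linear":[5.5,2.5,0],"rotation":[0,0,0],"gripper":-1},{"linear":[8.5,3.8,0],"rotation":[0,0,0],"gripper":-1},{"linear":[11.5,5.2,0],"rotation":[0,0,0],"gripper":-1},{"linear":[14.5,6.5,0],"rotation":[0,0,0],"gripper":-1}]'

```text
time_s: 8.5
tcp_pos: [440.8, 323.1, 265.3]
ee_rot: [1.274, 2.871, 0.002]
contact_force: [0.2, -0.6, -0.6]
grip_width: 0.21
```

```bash
python3 - <<'E'
from rig import *
from h import *
o=get_obs();print(o['tcp_pos'],o['ee_rot'],o['qd'].round(2))
inc(o,[420.3,386.5,265],R.from_rotvec([1.2745,2.8714,0]).as_matrix())
E
```

```text
[440.83734577 323.0908316  265.28439647] [1.27447873e+00 2.87093379e+00 2.10886517e-03] [-0.3   0.2  -0.25 -0.21 -0.02  0.01 -0.55]
lin cm [6.08 2.73 0.03] rot deg [ 0.08 -0.01 -0.01]
```

>>> jog_arm --increments '[{"linear":[2,0.9,0],"rotation":[0,0,0],"gripper":-1},{"linear":[4,1.8,0],"rotation":[0,0,0],"gripper":-1},{"linear":[6,2.7,0],"rotation":[0,0,0],"gripper":-1},{"linear":[6,2.7,0],"rotation":[0,0,0],"gripper":-1},{"linear":[6,2.7,0],"rotation":[0,0,0],"gripper":-1}]'

```text
time_s: 9.0
tcp_pos: [421.0, 384.2, 264.8]
ee_rot: [1.273, 2.871, -0.0]
contact_force: [0.1, -0.2, -0.7]
grip_width: 0.201
```

```bash
python3 - <<'E'
from rig import *
from h import *
o=get_obs();print(o['tcp_pos'],o['ee_rot'],o['qd'].round(2))
inc(o,[420.3,386.5,265],R.from_rotvec([1.2745,2.8714,0]).as_matrix())
cv2.imwrite('pics/w7.png',camera('wrist'))
E
```

```text
[421.04836827 384.18460698 264.79248179] [ 1.27320189e+00  2.87131392e+00 -2.56766374e-04] [ 0.02 -0.01  0.03  0.01  0.01  0.   -0.  ]
lin cm [ 0.22  0.1  -0.02] rot deg [0.01 0.04 0.04]
```

View pics/w7.png

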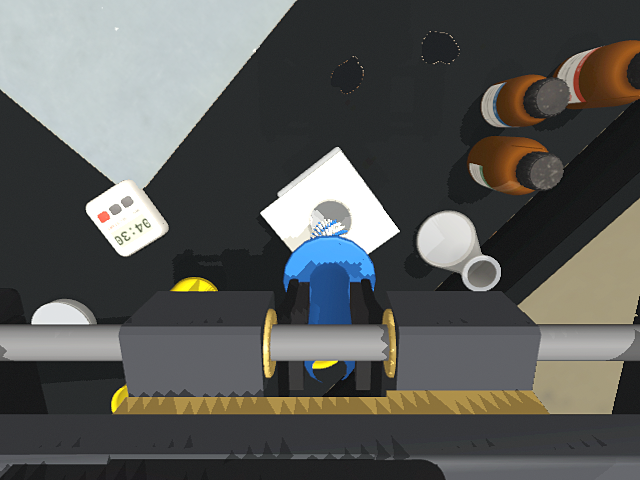

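>>> jog_arm --increments '[{"linear":[0.2,0.1,0],"rotation":[0,0,0],"gripper":-1},{"linear":[0.2,0.1,0],"rotation":[0,0,0],"gripper":-1},{"linear":[0.2,0.1,0],"rotation":[0,0,0],"gripper":-1}]'

```text
time_s: 9.35
tcp_pos: [420.7, 385.9, 264.7]
ee_rot: [1.276, 2.871, 0.0]
contact_force: [0.4, 0.4, -0.1]
grip_width: 0.204
```

```bash
python3 - <<'E'
from rig import *
from h import *
W=get_calibration('wrist');o=get_obs();print(o['tcp_pos'])
w=camera('wrist');S=get_calibration('scene');s=camera('scene')
a=np.linspace(0,2*np.pi,60)
circ=lambda c,r,z:np.c_[c[0]+r*np.cos(a),c[1]+r*np.sin(a),0*a+z]
def dr(im,c,P,col,k,off):
    p=((proj(c,P)-off+.5)*k-.5)
    cv2.polylines(im,[(p*8).round().astype(np.int32)],True,col,1,cv2.LINE_AA,3)
h=np.array([422.5,383.3]);tip=o['tcp_pos'][:2]+[2.2,-3.2];dz=o['tcp_pos'][2]-143.5
for im,c,off,k,n in((w,W,(240,140),4,'w8'),(s,S,(210,110),5,'s8')):
    x,y=off;im=cv2.resize(im[y:y+120,x:x+170],None,fx=k,fy=k,interpolation=cv2.INTER_CUBIC)
    dr(im,c,circ(h,18,105),(0,255,0),k,off);dr(im,c,circ(tip,14,10+dz),(0,0,255),k,off);cv2.imwrite(f'pics/{n}.png',im)
E
```

```text
[420.68719383 385.94659324 264.72588927]
```

View pics/w8.png

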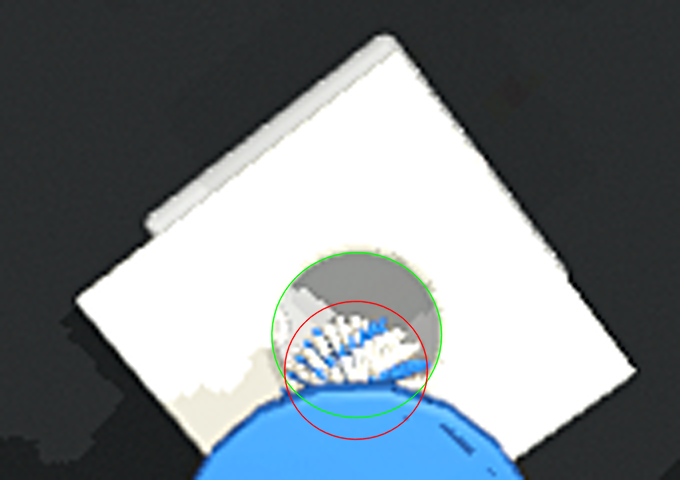

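View pics/s8.png

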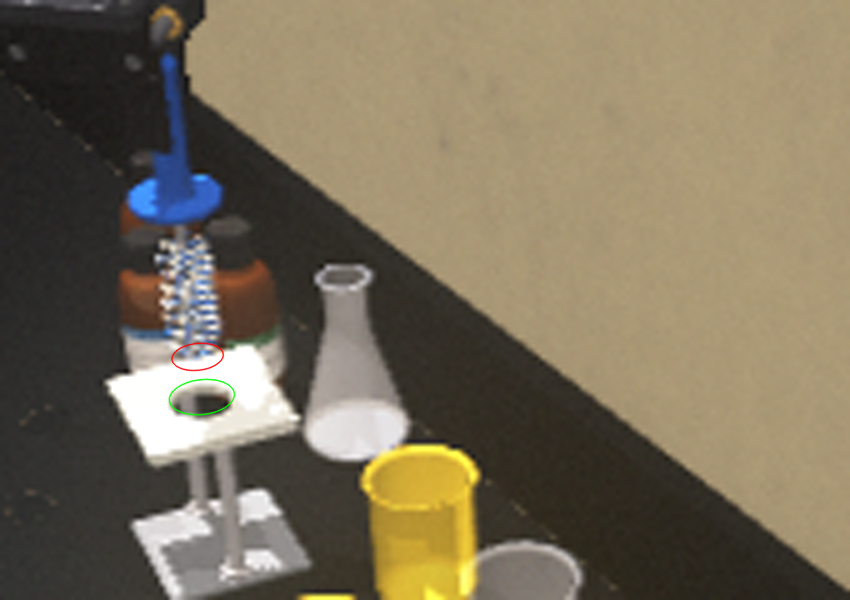

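>>> jog_arm --increments '[{"linear":[0,0,2],"rotation":[0,0,0],"gripper":-1},{"linear":[0,0,4],"rotation":[0,0,0],"gripper":-1},{"linear":[0,0,6],"rotation":[0,0,0],"gripper":-1},{"linear":[0,0,8],"rotation":[0,0,0],"gripper":-1},{"linear":[0,0,10],"rotation":[0,0,0],"gripper":-1}]'

```text
time_s: 9.95
tcp_pos: [420.4, 386.4, 163.9]
ee_rot: [1.275, 2.871, 0.0]
contact_force: [0.5, 0.1, -0.7]
grip_width: 0.205
```

>>> jog_arm --increments '[{"linear":[0,0,1.2],"rotation":[0,0,0],"gripper":-1},{"linear":[0,0,2],"rotation":[0,0,0],"gripper":-1},{"linear":[0,0,2],"rotation":[0,0,0],"gripper":-1},{"linear":[0,0,2],"rotation":[0,0,0],"gripper":-1}]'

```text
time_s: 10.35
tcp_pos: [420.8, 386.9, 145.3]
ee_rot: [1.274, 2.871, 0.002]
contact_force: [0.1, -0.6, -0.4]
grip_width: 0.206
```

>>> jog_arm --increments '[{"linear":[0,0,0.15],"rotation":[0,0,0],"gripper":-1},{"linear":[0,0,0.15],"rotation":[0,0,0],"gripper":-1},{"linear":[0,0,0.15],"rotation":[0,0,0],"gripper":-1}]'

```text
time_s: 10.65
tcp_pos: [420.4, 386.7, 143.4]
ee_rot: [1.274, 2.871, 0.001]
contact_force: [-0.1, 0.2, -0.2]
grip_width: 0.203
```

>>> jog_arm --increments '[{"linear":[0,0,0],"rotation":[0,0,0],"gripper":-0.2},{"linear":[0,0,0],"rotation":[0,0,0],"gripper":0.2},{"linear":[0,0,0],"rotation":[0,0,0],"gripper":1},{"linear":[0,0,0],"rotation":[0,0,0],"gripper":1},{"linear":[0,0,0],"rotation":[0,0,0],"gripper":1}]'

```text
time_s: 11.15
tcp_pos: [420.3, 386.5, 143.1]
ee_rot: [1.274, 2.871, 0.0]
contact_force: [0.2, 0.7, 0.8]
grip_width: 0.568
```

>>> jog_arm --increments '[{"linear":[0,0,0],"rotation":[0,0,0],"gripper":1},{"linear":[0,0,0],"rotation":[0,0,0],"gripper":1},{"linear":[0,0,0],"rotation":[0,0,0],"gripper":1},{"linear":[0,0,0],"rotation":[0,0,0],"gripper":1},{"linear":[0,0,0],"rotation":[0,0,0],"gripper":1}]'

```text
time_s: 11.65
tcp_pos: [420.3, 386.5, 143.1]
ee_rot: [-1.274, -2.871, -0.0]
contact_force: [-0.1, -0.1, 0.7]
grip_width: 0.974
```

>>> jog_arm --increments '[{"linear":[0,0,-2],"rotation":[0,0,0],"gripper":1},{"linear":[0,0,-5],"rotation":[0,0,0],"gripper":1},{"linear":[0,0,-8],"rotation":[0,0,0],"gripper":1},{"linear":[0,0,-8.5],"rotation":[0,0,0],"gripper":1},{"linear":[0,0,-8.5],"rotation":[0,0,0],"gripper":1}]'

```text
time_s: 12.15
tcp_pos: [420.8, 387.0, 229.2]
ee_rot: [1.274, 2.871, 0.004]
contact_force: [0.2, -0.0, -0.9]
grip_width: 0.999
```

```bash
python3 - <<'E'
from rig import *
from h import *
o=get_obs();print(o['tcp_pos'])
w=camera('wrist');cv2.imwrite('pics/w9.png',w);s=camera('scene');crop(s,210,110,380,230,4.5,'pics/s9.png')
E
```

```text
[420.82839787 386.96528826 229.20454327]
```

View pics/w9.png

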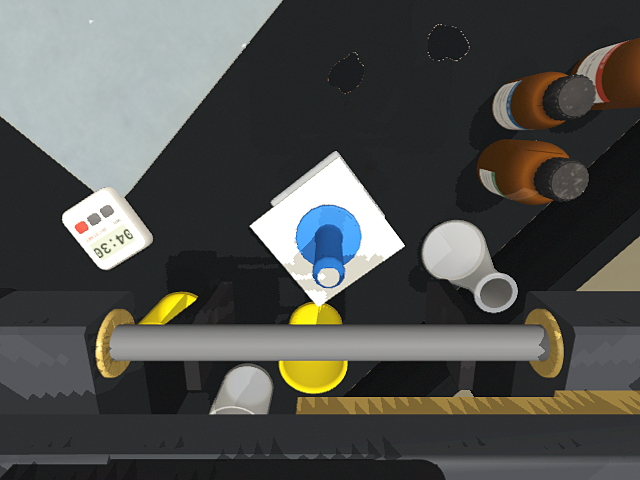

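View pics/s9.png

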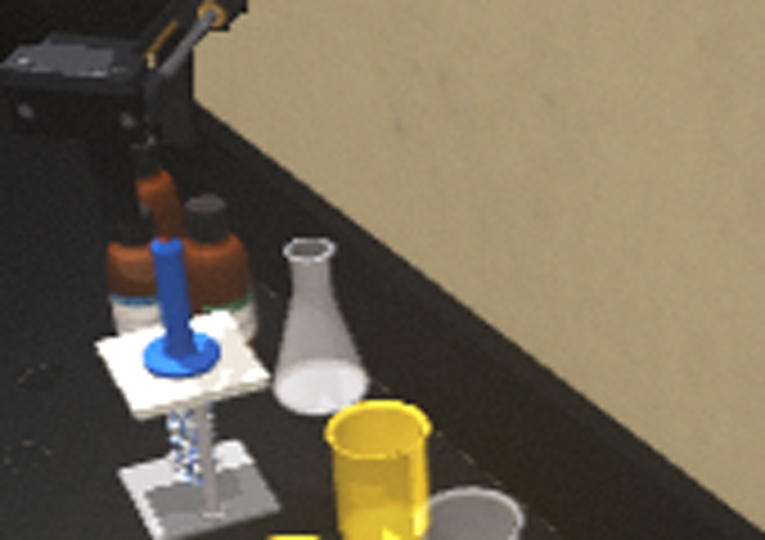

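```bash
python3 - <<'E'
from rig import *
from h import *
inc(get_obs(),[491.5,168.5,229],down(np.radians(18)))
E
```

```text
lin cm [-20.94  -9.28  -0.2 ] rot deg [-0.1   0.03 24.13]
```

>>> jog_arm --increments '[{"linear":[-4,-1.8,0],"rotation":[0,0,5],"gripper":1},{"linear":[-8.5,-3.8,0],"rotation":[0,0,10],"gripper":1},{"linear":[-13,-5.8,0],"rotation":[0,0,15],"gripper":1},{"linear":[-17,-7.6,0],"rotation":[0,0,20],"gripper":1},{"linear":[-21,-9.3,0],"rotation":[0,0,24.1],"gripper":1}]'

```text
time_s: 12.75
tcp_pos: [491.7, 166.1, 226.4]
ee_rot: [-1.85, -2.538, 0.003]
contact_force: [0.8, -0.4, 0.6]
grip_width: 0.999
```

>>> jog_arm --increments '[{"linear":[0,0,0],"rotation":[0,0,0],"gripper":1},{"linear":[0,0,0],"rotation":[0,0,0],"gripper":1}]'

```text
time_s: 12.95
tcp_pos: [491.8, 167.1, 226.7]
ee_rot: [-1.848, -2.539, 0.003]
contact_force: [-0.9, 1.1, -0.2]
grip_width: 0.998
```

```bash
python3 - <<'E'
from rig import *
from h import *
W=get_calibration('wrist');o=get_obs();print(o['tcp_pos'],o['joint_pos'].round(2))
inc(o,[491.5,168.5,229],down(np.radians(18)))
w=camera('wrist');s=camera('scene');S=get_calibration('scene')
a=np.linspace(0,2*np.pi,60)
circ=lambda c,r,z:np.c_[c[0]+r*np.cos(a),c[1]+r*np.sin(a),0*a+z]
def dr(im,c,P,col,k,off):
    p=((proj(c,P)-off+.5)*k-.5)
    cv2.polylines(im,[(p*8).round().astype(np.int32)],True,col,1,cv2.LINE_AA,3)
h=np.array([491.5,168.5])
for im,c,off,k,n in((w,W,(200,140),3,'w10'),(s,S,(250,180),5,'s10')):
    x,y=off;im=cv2.resize(im[y:y+(190 if k==3 else 110),x:x+(250 if k==3 else 150)],None,fx=k,fy=k,interpolation=cv2.INTER_CUBIC)
    dr(im,c,circ(h,31,80),(0,255,0),k,off);dr(im,c,circ(h,28,0),(0,0,255),k,off);cv2.imwrite(f'pics/{n}.png',im)
E
```

```text
[491.79888569 167.12745718 226.7142194 ] [-0.71  0.04  0.34  1.78 -0.01  1.33 -0.05]
lin cm [ 0.14  0.01 -0.23] rot deg [-0.13 -0.01 -0.11]
```

View pics/w10.png

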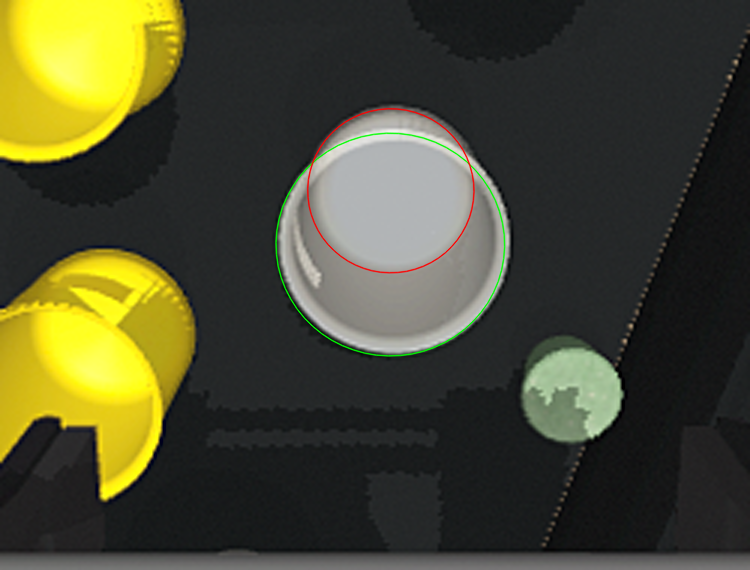

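View pics/s10.png

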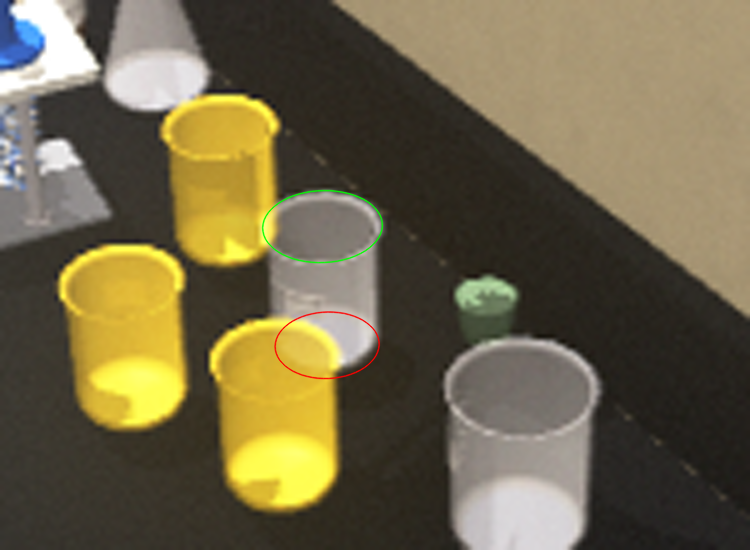

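>>> jog_arm --increments '[{"linear":[0.15,0.05,4],"rotation":[0,0,0],"gripper":1},{"linear":[0.15,0.05,8],"rotation":[0,0,0],"gripper":1},{"linear":[0.15,0.05,10.5],"rotation":[0,0,0],"gripper":1},{"linear":[0.15,0.05,12],"rotation":[0,0,0],"gripper":1},{"linear":[0.15,0.05,12.5],"rotation":[0,0,0],"gripper":1}]'

```text
time_s: 13.55
tcp_pos: [490.1, 171.1, 100.5]
ee_rot: [-1.84, -2.543, 0.006]
contact_force: [-0.2, -0.2, 0.5]
grip_width: 1.0
```

```bash
python3 - <<'E'
from rig import *
from h import *
o=get_obs();print(o['tcp_pos'],o['joint_pos'].round(2))
inc(o,[492.2,169,35],down(np.radians(18)))
cv2.imwrite('pics/w11.png',camera('wrist'))
E
```

```text
[490.05125579 171.09431495 100.51300099] [-0.7   0.15  0.34  1.93 -0.05  1.08 -0.02]
lin cm [-0.26  0.17  6.55] rot deg [-0.26  0.03  0.22]
```

View pics/w11.png

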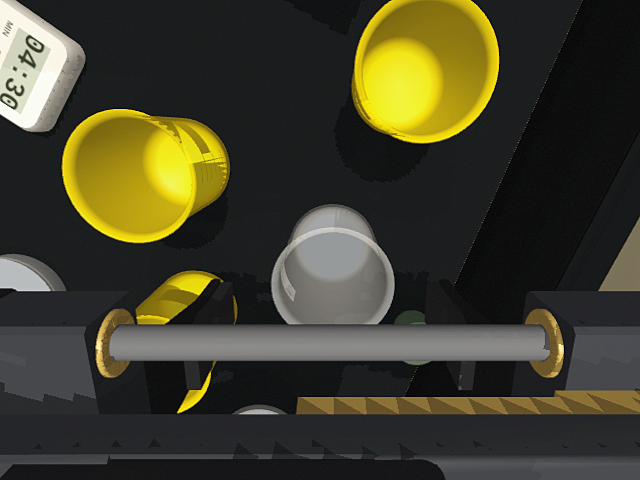

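>>> jog_arm --increments '[{"linear":[-0.2,0.15,0],"rotation":[0,0,0],"gripper":1},{"linear":[-0.2,0.15,2],"rotation":[0,0,0],"gripper":1},{"linear":[-0.2,0.15,4],"rotation":[0,0,0],"gripper":1},{"linear":[-0.2,0.15,6],"rotation":[0,0,0],"gripper":1},{"linear":[-0.2,0.15,6.5],"rotation":[0,0,0],"gripper":1}]'

```text
time_s: 14.1
tcp_pos: [493.8, 168.6, 37.3]
ee_rot: [-1.845, -2.542, 0.002]
contact_force: [-0.4, -0.7, 0.4]
grip_width: 0.998
```

>>> jog_arm --increments '[{"linear":[0,0,0],"rotation":[0,0,0],"gripper":1},{"linear":[0,0,0],"rotation":[0,0,0],"gripper":1}]'

```text
time_s: 14.3
tcp_pos: [495.4, 169.0, 39.4]
ee_rot: [1.845, 2.541, 0.003]
contact_force: [0.1, 0.1, 0.1]
grip_width: 1.003
```

>>> jog_arm --increments '[{"linear":[0,-0.3,0.4],"rotation":[0,0,0],"gripper":1},{"linear":[0,-0.3,0.4],"rotation":[0,0,0],"gripper":1},{"linear":[0,-0.3,0.4],"rotation":[0,0,0],"gripper":1}]'

```text
time_s: 14.6
tcp_pos: [491.5, 167.7, 34.4]
ee_rot: [1.846, 2.542, 0.001]
contact_force: [-0.2, -0.2, 0.1]
grip_width: 0.999
```

>>> jog_arm --increments '[{"linear":[0,0,0],"rotation":[0,0,0],"gripper":0.5},{"linear":[0,0,0],"rotation":[0,0,0],"gripper":0.3},{"linear":[0,0,0],"rotation":[0,0,0],"gripper":-1},{"linear":[0,0,0],"rotation":[0,0,0],"gripper":-1},{"linear":[0,0,0],"rotation":[0,0,0],"gripper":-1}]'

```text
time_s: 15.1
tcp_pos: [491.6, 167.7, 34.1]
ee_rot: [1.846, 2.542, 0.0]
contact_force: [0.6, -0.2, -0.3]
grip_width: 0.699
```

>>> jog_arm --increments '[{"linear":[0,0,0],"rotation":[0,0,0],"gripper":-1},{"linear":[0,0,0],"rotation":[0,0,0],"gripper":-1},{"linear":[0,0,0],"rotation":[0,0,0],"gripper":-1},{"linear":[0,0,0],"rotation":[0,0,0],"gripper":-1}]'

```text
time_s: 15.5
tcp_pos: [491.6, 167.6, 34.1]
ee_rot: [1.846, 2.542, 0.0]
contact_force: [0.5, 0.7, -0.6]
grip_width: 0.698
```

```bash
python3 - <<'E'
from rig import *
from h import *
o=get_obs();print(o['tcp_pos'],o['grip_width'])
cv2.imwrite('pics/w12.png',camera('wrist'));crop(camera('scene'),250,140,400,290,4,'pics/s12.png')
E
```

```text
[491.55627027 167.63639118  34.13225761] 0.6979777127159953
```

View pics/w12.png

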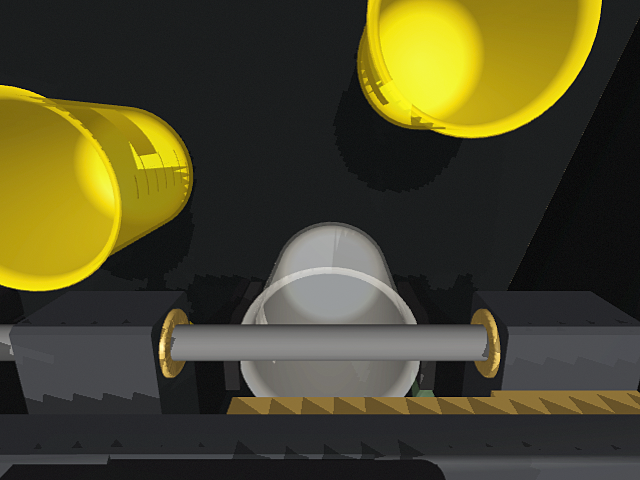

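View pics/s12.png

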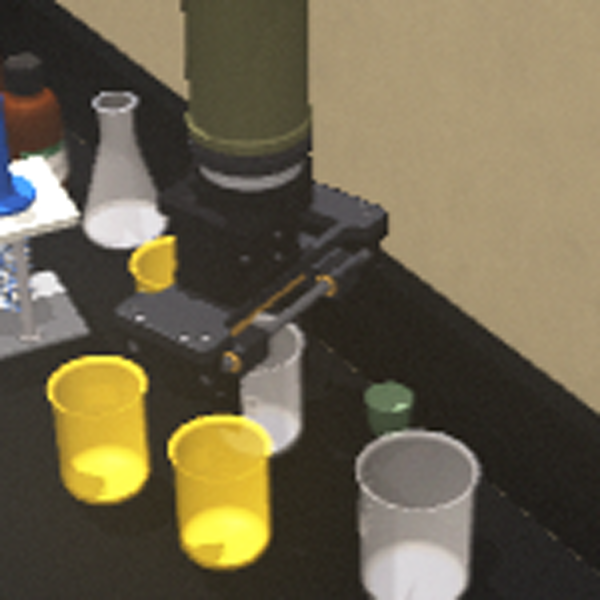

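>>> jog_arm --increments '[{"linear":[0,0,-1.5],"rotation":[0,0,0],"gripper":-1},{"linear":[0,0,-4],"rotation":[0,0,0],"gripper":-1},{"linear":[0,0,-7],"rotation":[0,0,0],"gripper":-1},{"linear":[0,0,-10],"rotation":[0,0,0],"gripper":-1},{"linear":[0,0,-13],"rotation":[0,0,0],"gripper":-1}]'

```text
time_s: 16.1
tcp_pos: [490.9, 167.3, 165.0]
ee_rot: [-1.846, -2.542, 0.001]
contact_force: [0.8, 0.2, 0.5]
grip_width: 0.7
```

>>> jog_arm --increments '[{"linear":[0,0,-3],"rotation":[0,0,0],"gripper":-1},{"linear":[0,0,-6],"rotation":[0,0,0],"gripper":-1},{"linear":[0,0,-9],"rotation":[0,0,0],"gripper":-1},{"linear":[0,0,-10],"rotation":[0,0,0],"gripper":-1},{"linear":[0,0,-10],"rotation":[0,0,0],"gripper":-1}]'

```text
time_s: 16.6
tcp_pos: [492.0, 167.8, 265.0]
ee_rot: [1.845, 2.541, 0.003]
contact_force: [-0.2, 0.1, -2.0]
grip_width: 0.704
```

```bash
python3 - <<'E'
from rig import *
from h import *
o=get_obs();print(o['tcp_pos'],o['grip_width'],o['joint_pos'].round(2))
inc(o,[470,-20,262],down(np.radians(9)))
inc(o,[466,-174,262],down(0))
crop(camera('scene'),250,100,410,290,3,'pics/s13.png')
E
```

```text
[492.04031377 167.77848818 265.00645474] 0.7038217989795282 [-0.72  0.02  0.34  1.72 -0.01  1.4  -0.06]
lin cm [-17.17  -7.91   0.27] rot deg [ 0.13 -0.04  9.03]
lin cm [-31.69 -13.06   0.25] rot deg [ 0.13 -0.05 18.03]
```

View pics/s13.png

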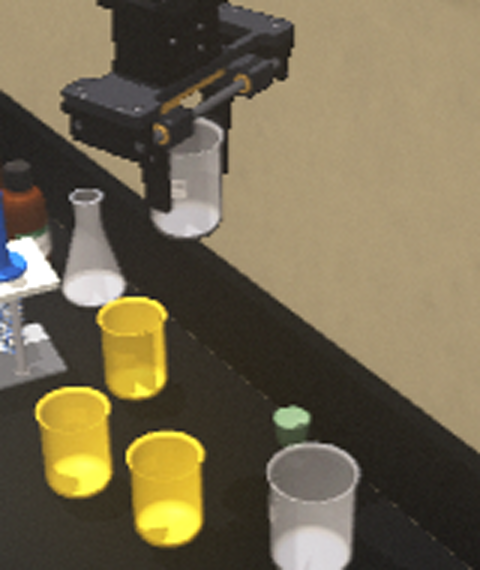

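Beaker held in the air, bottom free. I carry it toward the inspection camera.

>>> jog_arm --increments '[{"linear":[-3,-1.2,0],"rotation":[0,0,2],"gripper":-1},{"linear":[-6,-2.5,0],"rotation":[0,0,4],"gripper":-1},{"linear":[-9.5,-3.9,0],"rotation":[0,0,6],"gripper":-1},{"linear":[-13,-5.4,0],"rotation":[0,0,8],"gripper":-1},{"linear":[-17,-7,0],"rotation":[0,0,10],"gripper":-1}]'

```text
time_s: 17.15
tcp_pos: [475.9, -19.0, 262.7]
ee_rot: [-2.064, -2.367, 0.002]
contact_force: [1.6, -0.7, -0.7]
grip_width: 0.702
```

```bash
python3 - <<'E'
from rig import *
from h import *
o=get_obs();print(o['tcp_pos'],o['grip_width'],o['joint_pos'].round(2))
inc(o,[466,-174,262],down(0))
E
```

```text
[475.86695387 -18.9805423  262.69053204] 0.7018994204989283 [-0.56 -0.09  0.51  1.82  0.05  1.41  0.08]
lin cm [-15.22  -3.09   0.07] rot deg [-0.12 -0.01  7.82]
```

>>> jog_arm --increments '[{"linear":[-3.5,-0.7,0],"rotation":[0,0,2],"gripper":-1},{"linear":[-7,-1.4,0],"rotation":[0,0,4],"gripper":-1},{"linear":[-10.5,-2.1,0],"rotation":[0,0,6],"gripper":-1},{"linear":[-13.5,-2.7,0],"rotation":[0,0,8],"gripper":-1},{"linear":[-15,-3,0],"rotation":[0,0,8],"gripper":-1}]'

```text
time_s: 17.65
tcp_pos: [465.9, -174.0, 263.0]
ee_rot: [-2.23, -2.211, 0.003]
contact_force: [-0.6, 1.0, -0.7]
grip_width: 0.698
```

```bash
python3 - <<'E'
from rig import *
from h import *
o=get_obs();print(o['tcp_pos'],o['grip_width'],o['joint_pos'].round(2))
d=np.array([-0.007,np.sin(.45),np.cos(.45)]);d/=np.linalg.norm(d)
y=np.array([1,0,0]);y=y-d*(y@d);y/=np.linalg.norm(y);M=np.c_[np.cross(y,-d),y,-d]
L=np.array([466.8,-232,98])
inc(o,L+134*d,M); print(L+134*d)
inc(o,L+164*d,M)
crop(camera('scene'),300,150,500,400,2.3,'pics/s14.png')
E
```

```text
[ 465.85632237 -174.00164938  262.97567966] 0.6977826935843218 [-0.41 -0.05  0.69  1.78  0.04  1.41  0.27]
lin cm [0.03 0.01 4.43] rot deg [ -0.61 -25.75  -0.54]
[ 465.86202298 -173.71604637  218.65695566]
lin cm [ 1.33 -0.03  1.73] rot deg [ -0.61 -25.75  -0.54]
```

View pics/s14.png

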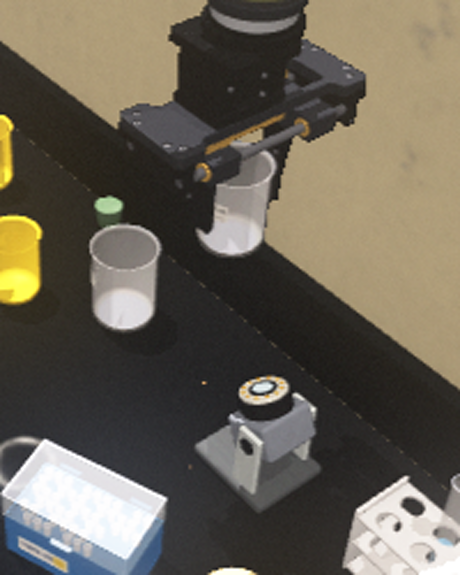

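>>> jog_arm --increments '[{"linear":[0.2,0,0],"rotation":[-0.1,-5,-0.1],"gripper":-1},{"linear":[0.5,0,0],"rotation":[-0.2,-10,-0.2],"gripper":-1},{"linear":[0.8,0,0.5],"rotation":[-0.4,-16,-0.4],"gripper":-1},{"linear":[1,0,1],"rotation":[-0.5,-21,-0.5],"gripper":-1},{"linear":[1.3,0,1.7],"rotation":[-0.6,-25.7,-0.5],"gripper":-1}]'

```text
time_s: 18.2
tcp_pos: [467.7, -155.9, 246.4]
ee_rot: [1.958, 1.975, -0.441]
contact_force: [0.3, -0.1, -0.7]
grip_width: 0.7
```

```bash
cat > fin.py <<'E'
from rig import *
from h import *
o=get_obs();print(o['tcp_pos'],o['grip_width'],o['joint_pos'].round(2))
d=np.array([-0.007,np.sin(.45),np.cos(.45)]);d/=np.linalg.norm(d)
y=np.array([1,0,0]);y=y-d*(y@d);y/=np.linalg.norm(y);M=np.c_[np.cross(y,-d),y,-d]
L=np.array([466.8,-232,98])
inc(o,L+134*d,M)
C=R.from_rotvec(o['ee_rot']).as_matrix();base=o['tcp_pos']+C[:,2]*34
q=base-L;print('base',base.round(1),'dist',(q@d).round(1),'lateral',(q-d*(q@d)).round(1),'angle deg',np.degrees(np.arccos(-C[:,2]@d)).round(2))
def circ(c,n,r):
    a=np.linspace(0,2*np.pi,60);u=np.cross(n,[1,0,0]);u/=np.linalg.norm(u);v=np.cross(n,u)
    return c+r*(np.cos(a)[:,None]*u+np.sin(a)[:,None]*v)
import sys
tag=sys.argv[1]
for n,off,sz,k in(('scene',(330,170),(140,200),3),('top',(370,150),(120,140),4)):
    c=get_calibration(n);im=camera(n);x,yy=off
    im=cv2.resize(im[yy:yy+sz[1],x:x+sz[0]],None,fx=k,fy=k,interpolation=cv2.INTER_CUBIC)
    raw=im.copy()
    for P,col in((circ(L,d,22),(0,255,0)),(circ(base,-C[:,2],27),(0,0,255)),(circ(base-C[:,2]*80,-C[:,2],31),(0,0,255)),(np.array([L,L+100*d]),(255,0,255))):
        p=((proj(c,P)-off+.5)*k-.5);cv2.polylines(im,[(p*8).round().astype(np.int32)],True,col,1,cv2.LINE_AA,3)
    cv2.imwrite(f'pics/{tag}_{n}.png',np.hstack([im,raw])[:600])
E
python3 fin.py f1
```

```text
[ 467.72043307 -155.89529909  246.40471855] 0.6996879781313627 [-0.53 -0.09  0.44  1.93  0.5   1.36 -0.21]
lin cm [-0.39 -0.23  3.27] rot deg [0.29 0.07 0.33]
base [ 468.1 -170.7  215.8] dist 132.7 lateral [ 2.3  3.6 -1.7] angle deg 0.3
```

View pics/f1_scene.png

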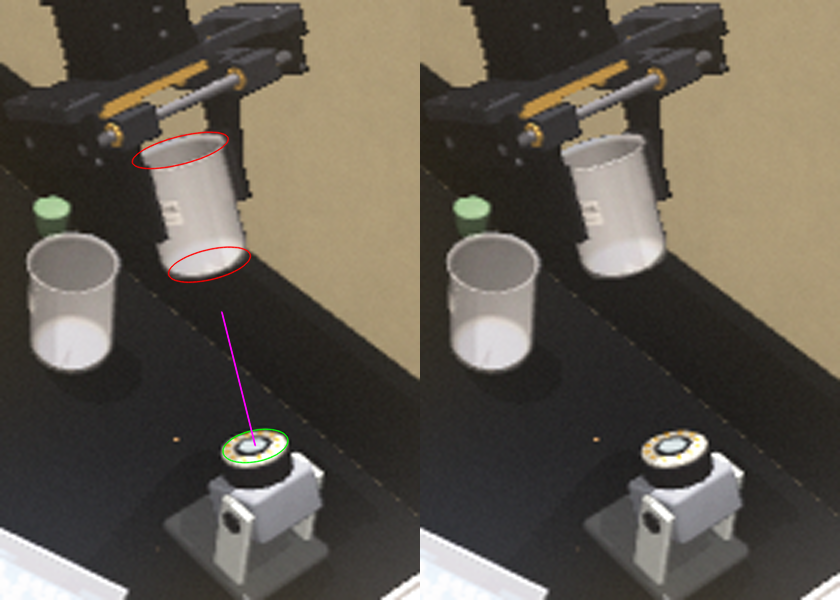

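View pics/f1_top.png

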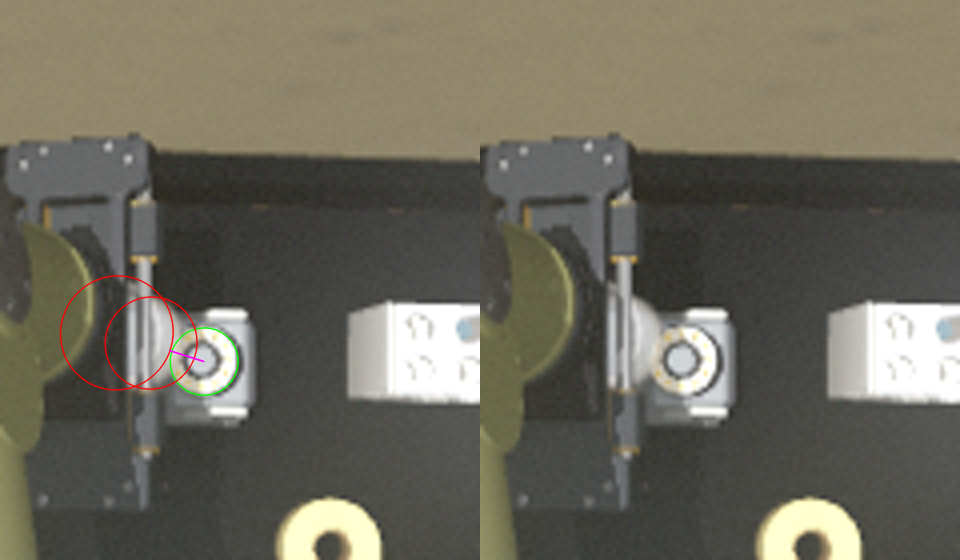

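>>> jog_arm --increments '[{"linear":[-0.2,-0.1,1],"rotation":[0,0,0],"gripper":-1},{"linear":[-0.4,-0.2,2],"rotation":[0,0,0],"gripper":-1},{"linear":[-0.6,-0.2,2.8],"rotation":[0,0,0],"gripper":-1},{"linear":[-0.6,-0.2,3.2],"rotation":[0.3,0,0.3],"gripper":-1},{"linear":[-0.6,-0.2,3.2],"rotation":[0.3,0,0.3],"gripper":-1}]'

```text
time_s: 18.8
tcp_pos: [466.7, -175.8, 220.3]
ee_rot: [1.97, 1.971, -0.444]
contact_force: [0.3, 0.0, -0.9]
grip_width: 0.696
```

>>> jog_arm --increments '[{"linear":[0,0,0],"rotation":[0,0,0],"gripper":-1},{"linear":[0,0,0],"rotation":[0,0,0],"gripper":-1},{"linear":[0,0,0],"rotation":[0,0,0],"gripper":-1},{"linear":[0,0,0],"rotation":[0,0,0],"gripper":-1},{"linear":[0,0,0],"rotation":[0,0,0],"gripper":-1}]'

```text
time_s: 19.3
tcp_pos: [467.3, -174.6, 220.9]
ee_rot: [1.967, 1.973, -0.442]
contact_force: [-0.8, 0.6, -0.7]
grip_width: 0.699
```

```bash
python3 fin.py f2; python3 - <<'E'
from rig import *
from h import *
cv2.imwrite('pics/t9.png',camera('top'));cv2.imwrite('pics/sc9.png',camera('scene'));cv2.imwrite('pics/w19.png',camera('wrist'))
o=get_obs();print(o['qd'].round(3),o['time_s'])
E
```

```text
[ 467.28368494 -174.5905367   220.8945469 ] 0.6987415517644319 [-0.51 -0.07  0.47  1.96  0.5   1.3  -0.19]
lin cm [ 0.18 -0.14  0.16] rot deg [ 0.02 -0.09  0.09]
base [ 467.5 -189.3  190.3] dist 101.6 lateral [ 1.4 -1.5  0.8] angle deg 0.09
[ 0.001  0.    -0.001  0.001 -0.    -0.     0.002] 19.55
```

View pics/f2_scene.png

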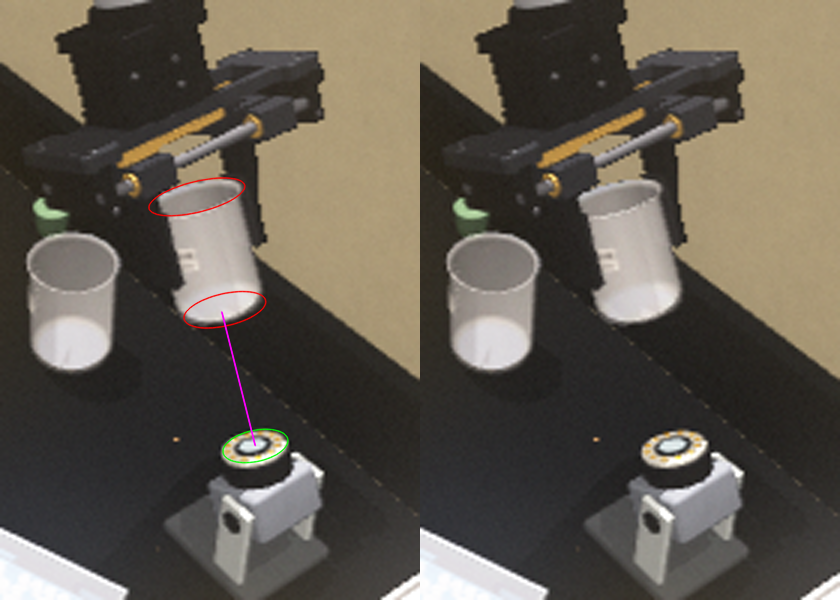

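View pics/t9.png

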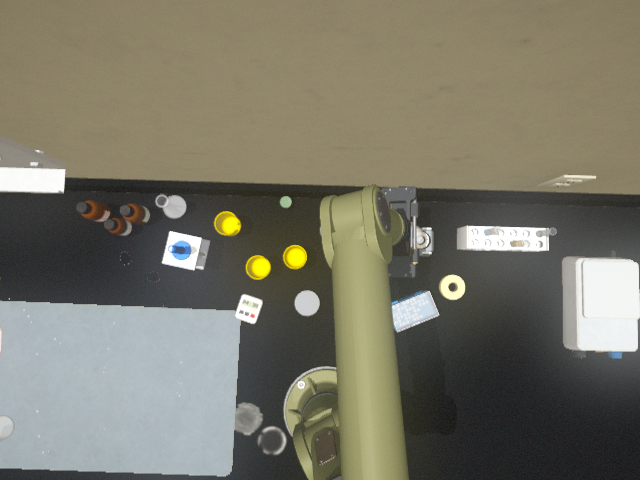

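View pics/sc9.png

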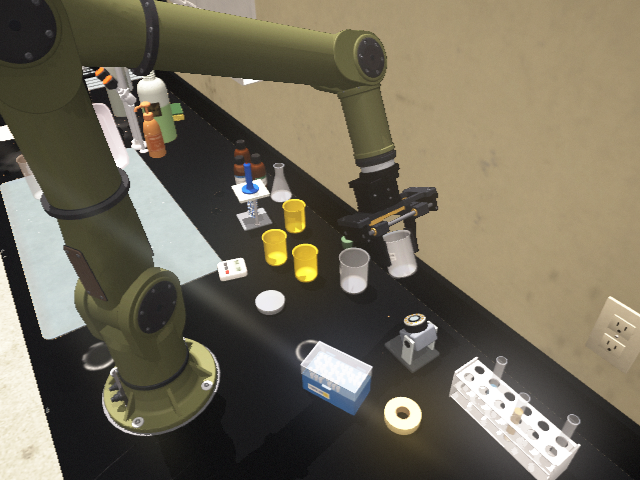

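View pics/w19.png

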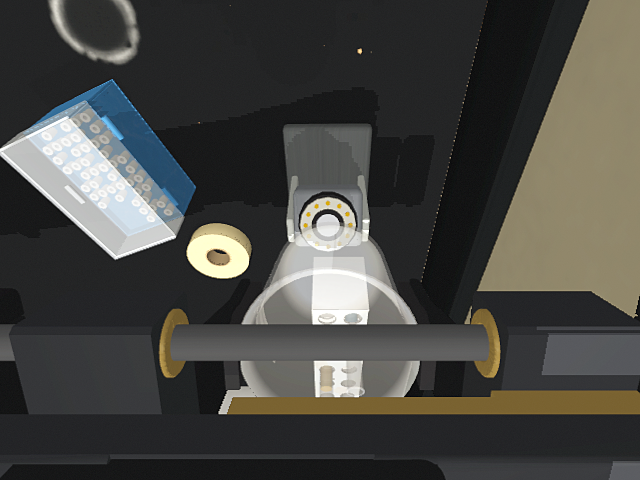

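The beaker is on the camera's axis about 100 mm away and still. The brush hangs in the stand, and the bystanders look unmoved. I'm handing in.

```bash
python3 -c "
from rig import *
print(finish_job())"
```

```text
the job is handed in; nothing more can be done
None
```

The whole job is done and was handed in at about 19.6 s of the 72 s allowed; the rig gave no verdict. The step heights and centring below are worked out from arm readings and camera estimates, not measured on the objects directly.

- **Scrubbing:** I took the brush out of its stand and pushed it into the smaller beaker to about 10 mm above the underside. I drew it up to about 64 mm, pushed it down again to about 10 mm, and felt no notable contact force.
- **Brush back in the stand:** I hung it back and let go. The pictures afterwards show it upright, with its flange resting on the plate.
- **Beaker at the camera:** The gripper still holds it (opening 0.70, about 61 mm) with the arm at rest.
    - The underside is about 102 mm from the lens and about 2 mm off its line of sight.
    - The axis is within about 0.1 degrees of that line by the arm's reading, with the mouth away from the lens.
- **Everything else:** In the last pictures the flask, stopper, tape and yellow beakers look unmoved. The bigger beaker was checked only in the scene view, because the arm hides it from above.

One small disagreement: the beaker's outline in the pictures sat a few mm to one side of where I predicted it in the gripper (up to about 8 mm in the top view). I corrected for about 2 mm of that; the rest is well inside the 25 mm tolerance.

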